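Pack the shoe-care box below its rim and feel across it

TASK

Pack the shoe-care box so that nothing stands above its rim: shift the crooked shoe tree to one side of the wide compartment, lay the other tree beside it head to tail, and lay the brush next to the can in the narrow compartment, all flat on the floor of the box. Then lift your hand clear and check by touch: put your fingertips on top of the long wall on the brush's side, draw them straight across at rim height over the brush and both trees, and touch the top of the opposite wall. Set things down without dropping them, and leave the bucket, cleaner bottle and polish tin where they are.

Things in the scene. Friction and masses are not known exactly. Their poses are not given: they have to be found in the camera images.
- box: Open plywood shoe-care box, fixed to the shelf, 204 (its x) by 195 (its y) by 56 mm high; origin at the centre of its underside, z up. Floor and walls 6 mm thick, rim 50 mm above the inner floor, inside length 192 (x -96 to 96). A low partition along x (y 26.5 to 31.5, top 20 mm below the rim) splits it into a wide and a narrow compartment
- wide (a point): Middle of the wide compartment's floor (box y -32.5, 6 mm up; axes as the box's). It is 192 by 118 mm wide: the two trees lie flat in it only head to tail, one along each side
- narrow (a point): Middle of the narrow compartment's floor (box y +61.5, 6 mm up; axes as the box's), 192 by 60 mm wide, for the brush and the can
- rim_brush: the long side wall of the box on the brush's side (204 long, 6 thick); origin at the wall's centre, 25 mm below its top, at box y = +94.5 mm; axes as the box's
- rim_trees: the opposite long side wall, on the trees' side; origin at the wall's centre, 25 mm below its top, at box y = -94.5 mm; axes as the box's
- tree_in_mid (a point): Wooden shoe tree (0.13 to 0.22 kg, loose) lying in the wide compartment, toe toward box +x, 180 long, to 44 high. Point: its centre, 20 mm above its flat underside; x along it to the toe, z up. Domed split forepart x 8 to 90: 60 wide at x 55, 32 wide at x 8, 40 high at x 25, 17 at the toe. Heel x -90 to -50: 36 wide, 38 high, brass pull knob on top at x -70 (to 44 high)
- tree_in_grip (a point): Middle of the same tree's straight wooden bar (x -50 to 8 of the tree), the place to grip: 16 wide, from 14 to 35 mm above the underside. Point: on the bar at tree x = -21, 24.5 mm above the underside; axes as the tree's
- tree_out_mid (a point): The second shoe tree, the same in every way, lying on the shelf in any direction. Point: its centre, 20 mm above its underside; x along it to the toe, z up
- tree_out_grip (a point): Middle of the second tree's straight bar, 16 wide, as on the first tree
- brush_mid (a point): Shoe brush lying bristles down on the shelf in any direction, 122 long (its x), 46 wide, 44 high, 0.1 to 0.17 kg. Point: its centre, 22 mm above the bristle ends; z up. Black nylon bristles to 18 mm up, walnut back plate 46 wide from 18 to 26, then a walnut grip along x, 100 long, 26 to 24 wide, from 26 to 40 mm, narrowing to 18 wide at 44
- can_mid (a point): Closed aluminium deodorizer can, 50 diameter, 46 high, upright and loose in the narrow compartment near its box +x end; it stays in that compartment (it may be nudged). Point: its centre, 23 mm above its base
- bucket: bystander: red plastic bucket, 86 diameter at the rim, 92 high with its wire bail folded down; origin at the centre of its base
- cleaner: bystander: white bottle of shoe cleaner, 52 diameter, 150 high; origin at the centre of its base
- polish: bystander: flat round polish tin, 74 diameter, 24 high; origin at the centre of its base
Things that resemble listed ones, but are neither listed nor needed, are in the scene too. Leave any green or turquoise look-alike of the part that bears tree_in_mid alone.

How it is judged (in metres and radians):
On the way, in this order (a step that is already met when the one before it is completed fails the run):
1. both trees and the brush lie flat in their compartments below the rim, the trees head to tail, the can too, and the hand is lifted clear above the box (x of tree_in_mid in the frame of box between -0.025 and 0.025 m and y of tree_in_mid in the frame of box between -0.08 and 0.015 m and z of each of tree_in_mid, tree_out_mid in the frame of box below 0.029 m and angle between tree_in_mid's own x axis and vertical between 1.5308 and 1.6108 rad and x of tree_out_mid in the frame of box between -0.025 and 0.025 m and y of tree_out_mid in the frame of box between -0.08 and 0.015 m and angle between tree_out_mid's own x axis and vertical between 1.5308 and 1.6108 rad and x of brush_mid in the frame of box between -0.06 and 0.06 m and y of brush_mid in the frame of box between 0.037 and 0.086 m and z of brush_mid in the frame of box below 0.031 m and angle between brush_mid's own x axis and vertical between 1.5258 and 1.6158 rad and x of can_mid in the frame of box between -0.09 and 0.09 m and y of can_mid in the frame of box between 0.037 and 0.086 m and z of can_mid in the frame of box below 0.032 m and ((x of tree_in_grip in the frame of box below -0.005 m and x of tree_out_grip in the frame of box above 0.005 m) or (x of tree_out_grip in the frame of box below -0.005 m and x of tree_in_grip in the frame of box above 0.005 m)) and linear speed of each of tree_in, tree_out, brush, can below 0.02 m/s and z of the grasp point in the frame of box above 0.1 m), for 0.2 s.
2. fingertips touch the long side wall beside the brush (contact force between the fingers and rim_brush above 0.3 N and z of the grasp point in the frame of box above 0.06 m), for 0.02 s.
3. fingertips pass over the brush compartment at rim height (y of the grasp point in the frame of box between 0.04 and 0.068 m and x of the grasp point in the frame of box between -0.09 and 0.09 m and z of the grasp point in the frame of box below 0.095 m), for 0.02 s.
4. fingertips pass over the inner tree at rim height (y of the grasp point in the frame of box between -0.025 and 0.015 m and x of the grasp point in the frame of box between -0.09 and 0.09 m and z of the grasp point in the frame of box below 0.095 m), for 0.02 s.
5. fingertips pass over the outer tree at rim height (y of the grasp point in the frame of box between -0.07 and -0.04 m and x of the grasp point in the frame of box between -0.09 and 0.09 m and z of the grasp point in the frame of box below 0.095 m), for 0.02 s.
6. fingertips touch the opposite long side wall (contact force between the fingers and rim_trees above 0.3 N and z of the grasp point in the frame of box above 0.06 m), for 0.02 s.
At the end, for the whole second after the job is handed in: Both trees lie flat head to tail in the wide compartment, the brush flat and the can upright in the narrow one, each within 3 mm of the floor and about 0.04 rad of level, nothing above the rim; released, at rest. Then fingertips crossed within about 20 mm of rim height, wall to wall (x of tree_in_mid in the frame of box between -0.025 and 0.025 m and y of tree_in_mid in the frame of box between -0.08 and 0.015 m and z of each of tree_in_mid, tree_out_mid in the frame of box below 0.029 m and angle between tree_in_mid's own x axis and vertical between 1.5308 and 1.6108 rad and x of tree_out_mid in the frame of box between -0.025 and 0.025 m and y of tree_out_mid in the frame of box between -0.08 and 0.015 m and angle between tree_out_mid's own x axis and vertical between 1.5308 and 1.6108 rad and x of brush_mid in the frame of box between -0.06 and 0.06 m and y of brush_mid in the frame of box between 0.037 and 0.086 m and z of brush_mid in the frame of box below 0.031 m and angle between brush_mid's own x axis and vertical between 1.5258 and 1.6158 rad and x of can_mid in the frame of box between -0.09 and 0.09 m and y of can_mid in the frame of box between 0.037 and 0.086 m and z of can_mid in the frame of box below 0.032 m and ((x of tree_in_grip in the frame of box below -0.005 m and x of tree_out_grip in the frame of box above 0.005 m) or (x of tree_out_grip in the frame of box below -0.005 m and x of tree_in_grip in the frame of box above 0.005 m)) and linear speed of each of tree_in, tree_out, brush, can below 0.02 m/s); the robot touches nothing.
It fails at once if a bystander (bucket, cleaner bottle, polish tin) is moved more than 30 mm (distance of any of bucket, cleaner, polish from where it was at the start of the episode above 0.03 m).
It fails at once if a tree, the brush or the can is dropped (falls free faster than 0.9 m/s, about 40 mm) ((linear speed of tree_in above 0.9 m/s and contact force between the fingers and tree_in below 0.05 N) or (linear speed of tree_out above 0.9 m/s and contact force between the fingers and tree_out below 0.05 N) or (linear speed of brush above 0.9 m/s and contact force between the fingers and brush below 0.05 N) or (linear speed of can above 0.9 m/s and contact force between the fingers and can below 0.05 N)).
It also fails if it takes over 72 s, if anything falls off the work surface, if the arm or the gripper's body presses on something with over 40 N, if the wrist force passes 120 N, or if a joint passes its speed limit or range.

ROBOT

A 6-joint arm with a two-finger parallel gripper is mounted at the origin on the work surface. World frame = base frame: x ahead of the robot, y to its left, z up, the work surface at z = 0. Lengths are in mm, angles in rad, forces in N, time in s.
With the tool pointing down it reaches from about 275 to 750 mm from the base axis. Payload 10.2 kg.
Tool frame: the origin (TCP) lies between the finger pads; the fingertips stand 11 mm ahead of it and the grasp point (between the pads) lies 8 mm behind it; z points along the fingers, y is the line along which they close (so a half turn about z gives the same grasp; the last joint's range is limited). The gripper opens to 85 mm and grips with 20 to 120 N. Pads are 22 mm wide; open, the fingers measure 114 mm over their backs; the gripper's body (76 mm by 85 mm) begins 54 mm behind the grasp point. The pads swing forward as they close: fully open they stand 13 mm farther back than shut.
Start: joints at [-1.375, 0.313, 1.498, -0, 1.331, -0.223], TCP at [213.487, -479.64, 242.294] pointing down, gripper open.
Joint ranges: [-2.94, 2.94], [-0.97, 2.17], [0.19, 2.56], [-1.23, 4.37], [0.02, 3.11], [-2.88, 2.88]. Speed limits (rad/s): [2.39, 2.39, 3.01, 3.14, 3.14, 3.14].

INTERFACE

Orientations are given as a unit quaternion [w, x, y, z].
In Python, from rig import sense, eyes, finish_job gives the robot as it stands.
- The arm moves only by the shell command python3 -m jog 'ROWS' [FORCE]. ROWS is JSON, a list of rows, each a list of 7 numbers: the shift along the tool's x, y, z in m, then the turn, a rotation vector about the tool's x, y, z in rad, then the finger opening in m, from 0 to 0.0854. In form: [[dx, dy, dz, rx, ry, rz, gripper], ...]. A call has 1 to 5 rows; each row shifts and turns the commanded pose from where the row before left it, along the tool's axes as they then stand; what a row does not reach is not made up. A row lasts 1/10 s, in which the tool goes at most 50 mm and 8.59 degrees, less where a joint would pass 70% of its speed; a pose out of reach is approached as far as the arm can. A call is refused whole if a number of a shift passes 0.05 or a number of a turn 0.15, either way. A call with a gripper value outside its range is refused whole. The fingers move at their own pace and stop on an object; FORCE is the grip in N (left out, the last holds). Time passes only in rows, so rows that do not move let the fingers close. It gives the time, the measured TCP pose, the force, the opening and the grip force at its end, in the units of the state.
- sense(): the state, without advancing time (a new reading comes with each control period).
- eyes.capture(name): name is "side" or "top" or "wrist"; returns the picture (400x640x3 uint8, red, green, blue); there is no depth.
- eyes.calibration(name): a dict with "fx", "fy", "cx", "cy" (pixels), "cam_to_world" (4x4, takes a point from camera to world coordinates); the wrist camera has in their place "mount" (4x4, takes a point from camera to tool coordinates, whose origin is the TCP and whose axes are the flange's). Camera axes: x right, y down, z forward; pixel columns grow to the right and rows downward; lengths in mm; the calibration is good to about 2 mm. The wrist camera is an equidistant fisheye: a pixel r from the principal point sees the ray r / f radians off the axis. A picture is of the moment at which its call begins: read the wrist's pose just before it. calibration takes no time and is no camera call.
- finish_job(): hands the job in; it is judged then, once.
The state is a dict: "time_s": time; "joints": joint angles; "dq": joint speeds; "tau": joint torques, N m; "eef_pos": TCP position; "ee_rot": TCP orientation; "force": force on the tool from outside, world axes, zero at the start; "wrist_torque": the same for the moment, N m; "grip_width": opening from 0.0 (shut) to 1.0 (fully open); "grip_force": force on a finger pad.
Only numpy, scipy, OpenCV 4.12 (cv2) and the standard library are available. Lean on these libraries where they do the work, as an engineer would, in place of code of your own. Each camera call takes 0.05 s, during which the arm holds its last target. There are 200 camera calls.

## Working session

There is one attempt and no reset: what is moved stays moved. The work goes in short steps, Python scripts to look and compute and a shell command to move; the robot and the scene stay as the last step left them, time stands still between calls to the robot, and variables do not carry over. Pictures are saved under pics/ and viewed, at most 10 in all, crops included, and the job is handed in when it is done.

```bash
mkdir -p pics; ls; python3 - <<'E'
from rig import sense, eyes
import cv2
s=sense();print({k:s[k] for k in('time_s','eef_pos','ee_rot','grip_width')})
for n in('top','side'):
    cv2.imwrite(f'pics/{n}0.png',eyes.capture(n)[:,:,::-1]);c=eyes.calibration(n);print(n,c)
print(eyes.calibration('wrist'))
E
```

```text
pics
{'time_s': 0.0, 'eef_pos': array([ 213.43127939, -479.37363319,  241.71302205]), 'ee_rot': array([-6.75871885e-04,  9.78155574e-01,  2.07873079e-01,  2.04562118e-06]), 'grip_width': 0.9987756181489043}
top {'fx': 375.5197313470901, 'fy': 375.5197313470901, 'cx': 313.8219983432251, 'cy': 199.87943703463864, 'cam_to_world': array([[ 1.62146888e-02, -9.97208177e-01,  7.28898890e-02,
         4.58427854e+02],
       [-9.99868401e-01, -1.62090036e-02,  6.69558014e-04,
        -6.63672591e+01],
       [ 5.13783749e-04, -7.28911534e-02, -9.97339769e-01,
         1.14177474e+03],
       [ 0.00000000e+00,  0.00000000e+00,  0.00000000e+00,
         1.00000000e+00]])}
side {'fx': 395.089155719779, 'fy': 395.089155719779, 'cx': 328.96516702690235, 'cy': 192.29362990753322, 'cam_to_world': array([[-9.99603660e-01, -8.53398138e-03,  2.68270990e-02,
         5.22053556e+02],
       [-2.49068000e-02,  7.12259435e-01, -7.01474268e-01,
         5.76121031e+02],
       [-1.31214861e-02, -7.01864423e-01, -7.12189693e-01,
         7.07523947e+02],
       [ 0.00000000e+00,  0.00000000e+00,  0.00000000e+00,
         1.00000000e+00]])}
{'fx': 309.70691628693146, 'fy': 309.70691628693146, 'cx': 322.3471127135074, 'cy': 201.13692180584238, 'mount': array([[-3.85247102e-04, -9.61655483e-01, -2.74260067e-01,
         6.84775149e+01],
       [ 9.99999926e-01, -3.68967114e-04, -1.10945155e-04,
         1.17669856e-01],
       [ 5.49807067e-06, -2.74260090e-01,  9.61655553e-01,
        -1.31022663e+02],
       [ 0.00000000e+00,  0.00000000e+00,  0.00000000e+00,
         1.00000000e+00]])}
```

View pics/top0.png

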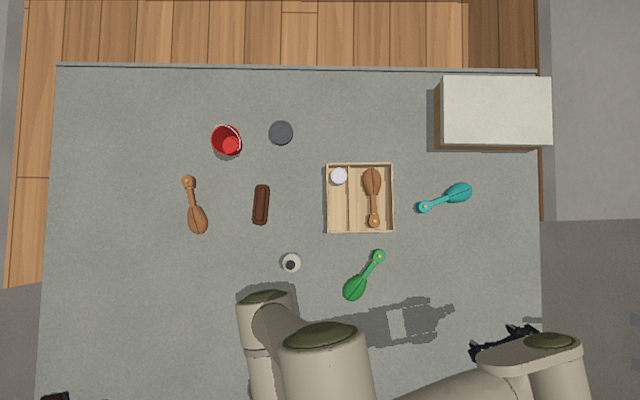

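View pics/side0.png

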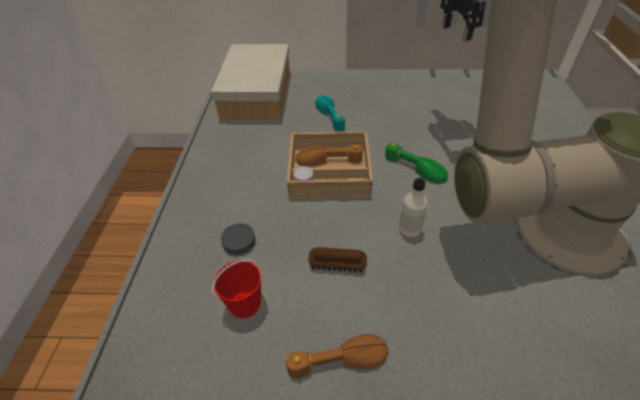

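The top view shows the box at (360,198) with the tan in-tree (373,197), can (339,176), brush (261,205) and tan out-tree (194,205). Bystanders are the bucket (226,140), tin (280,132) and bottle (290,262).
Candidates for "tree": the tan one in the box (373,197) is tree_in, the tan one on the shelf (194,205) is tree_out, and the green (364,275) and turquoise (446,197) ones are look-alikes to leave alone. Next, a close crop to check.

```bash
python3 - <<'E'
import cv2
a=cv2.imread('pics/top0.png')[150:245,170:410];cv2.imwrite('pics/topc.png',cv2.resize(a,(800,317),interpolation=cv2.INTER_CUBIC))
b=cv2.imread('pics/side0.png')[115:390,270:400];
u=cv2.resize(b[:95],(0,0),fx=4,fy=4,interpolation=cv2.INTER_CUBIC)
import numpy as np
A=cv2.resize(cv2.imread('pics/top0.png')[150:245,315:405],(0,0),fx=6,fy=6,interpolation=cv2.INTER_CUBIC)
B=cv2.resize(cv2.imread('pics/top0.png')[165:245,170:290],(0,0),fx=6,fy=6,interpolation=cv2.INTER_CUBIC)
cv2.imwrite('pics/cA.png',A);cv2.imwrite('pics/cB.png',B)
E
```

```text
(no output)
```

View pics/cA.png

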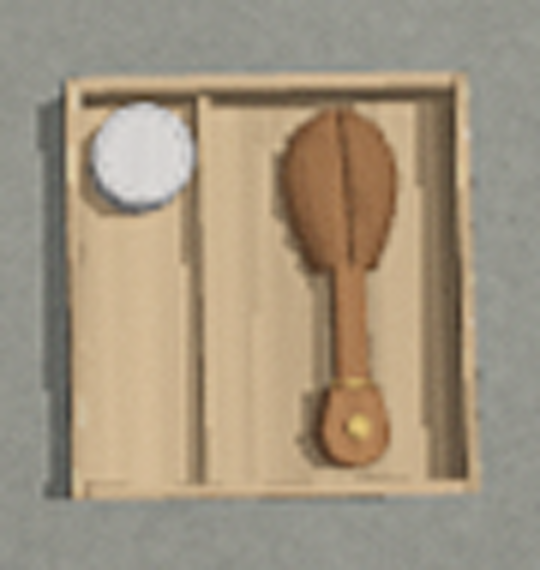

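View pics/cB.png

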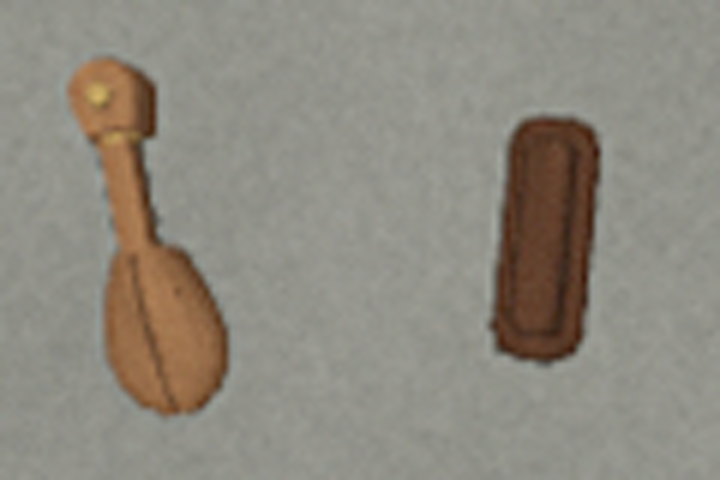

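The crop confirms both tan trees, the in-tree slightly crooked with its toe up at (338,108) and its knob at (357,427). The out-tree's knob is at (98,96) and toe at (175,413). The brush's ends are at about (555,117) and (540,362).

```bash
cat > h.py <<'E'
import numpy as np
from rig import sense, eyes
from scipy.spatial.transform import Rotation as R
def w(u,v,z,n='top'):
    c=eyes.calibration(n);M=np.array(c['cam_to_world'])
    d=M[:3,:3]@[(u-c['cx'])/c['fx'],(v-c['cy'])/c['fy'],1];o=M[:3,3]
    return o+d*(z-o[2])/d[2]
def st():
    s=sense();q=s['ee_rot'];Rm=R.from_quat([q[1],q[2],q[3],q[0]]);return s,s['eef_pos'],Rm
def plan(x,y,z,a):
    """a: world yaw of tool y axis (closing line), mod pi; prints shift in tool axes (mm) and turn about z"""
    s,p,Rm=st();t=Rm.apply([0,1,0]);cur=np.arctan2(t[1],t[0])
    d=(a-cur+np.pi/2)%np.pi-np.pi/2
    print('t',round(s['time_s'],2),'p',p.round(1),'j6',round(s['joints'][5],2),'f',np.round(s['force'],1),'gw',round(s['grip_width'],3),'gf',s['grip_force'],'tilt',Rm.apply([0,0,1]).round(4))
    print('tool shift',Rm.inv().apply(np.array([x,y,z])-p).round(1),'world yaw change',round(d,4),'-> rz tool',round(-d,4),'tool x dir',Rm.apply([1,0,0]).round(3))
E
python3 - <<'E'
from h import *
A=lambda x,y,z:w(315+(x-2.5)/6,150+(y-2.5)/6,z)
B=lambda x,y,z:w(170+(x-2.5)/6,165+(y-2.5)/6,z)
f=lambda v:np.round(v,1)
c=[A(66,78,56),A(467,75,56),A(480,492,56),A(72,497,56)]
print('corners',f(c),'centre',f(np.mean(c,0)),[round(np.linalg.norm(c[i]-c[i-1]),1) for i in range(4)])
print('can',f(A(143,155,52)))
for nm,F,k,b,t,z0 in(('in',A,(357,427),(351,320),(338,108),6),('out',B,(98,96),(127,190),(175,413),0)):
    K=F(*k,z0+44);b=F(*b,z0+35);T=F(*t,z0+10);d=T-K;print(nm,'knob',f(K),'bar',f(b),'toe',f(T),'len160?',f(np.linalg.norm(d[:2])),'yaw',np.arctan2(d[1],d[0]).round(3),'grip from knob',f(K+49*d/160))
K=B(555,117,24);T=B(540,362,24);d=K-T;print('brush',f((K+T)/2),f(np.linalg.norm(d)),np.arctan2(d[1],d[0]).round(3),'grip top',f(B(549,235,44)),f(B(505,240,26)),f(B(592,240,26)))
for nm,u,v,z in(('bucket',226,140,92),('tin',280,132,24),('bottle',290,263,150)):print(nm,f(w(u,v,z)))
plan(0,0,0,0)
E
```

```text
corners [[ 647.5  -98.2   56. ]
 [ 652.2 -293.4   56. ]
 [ 450.  -299.8   56. ]
 [ 444.4 -103.9   56. ]] centre [ 548.5 -198.8   56. ] [np.float64(203.2), np.float64(195.2), np.float64(202.3), np.float64(196.0)]
can [ 610.9 -136.4   52. ]
in knob [ 480.3 -241.6   50. ] bar [ 532.8 -239.8   41. ] toe [ 641.5 -236.7   16. ] len160? 161.2 yaw 0.03 grip from knob [ 529.7 -240.1   39.6]
out knob [589.4 311.5  44. ] bar [544.2 298.4  35. ] toe [434.6 278.1  10. ] len160? 158.4 yaw -2.929 grip from knob [542.  301.3  33.6]
brush [524.   92.1  24. ] 122.1 -0.035 grip top [524.8  88.6  44. ] [523.  112.9  26. ] [523.7  69.8  26. ]
bucket [701.3 186.1  92. ]
tin [744.3  40.   24. ]
bottle [364.4  -6.1 150. ]
t 0.1 p [ 213.4 -479.4  241.8] j6 -0.22 f [-0.1 -0.2  0.1] gw 1.002 gf 0.0 tilt [-2.0e-04  1.2e-03 -1.0e+00]
tool shift [-1.000e-01 -5.245e+02  2.424e+02] world yaw change 1.1519 -> rz tool -1.1519 tool x dir [0.914 0.407 0.   ]
```

```bash
python3 - <<'E'
from h import *
plan(536,-239.9,120,0.03+np.pi/2)
E
```

```text
t 0.1 p [ 213.4 -479.4  241.8] j6 -0.22 f [-0.1 -0.2  0.1] gw 1.002 gf 0.0 tilt [-2.0e-04  1.2e-03 -1.0e+00]
tool shift [392.1 -87.5 122. ] world yaw change -0.3888 -> rz tool 0.3888 tool x dir [0.914 0.407 0.   ]
```

```bash
python3 -m jog '[[0.039,-0.009,0,0,0,0,0.05],[0.039,-0.009,0,0,0,0,0.05],[0.039,-0.009,0.01,0,0,0,0.05],[0.039,-0.009,0.01,0,0,0,0.05],[0.039,-0.009,0.01,0,0,0,0.05]]' 30; python3 -m jog '[[0.039,-0.009,0.01,0,0,0,0.05],[0.039,-0.009,0.01,0,0,0,0.05],[0.039,-0.009,0.01,0,0,0,0.05],[0.039,-0.009,0.01,0,0,0,0.05],[0.039,-0.009,0.01,0,0,0,0.05]]'; python3 -m jog '[[0,0,0,0,0,0.13,0.05],[0,0,0,0,0,0.13,0.05],[0,0,0,0,0,0.13,0.05],[0,0,0,0,0,0,0.05],[0,0,0,0,0,0,0.05]]'; python3 -c "
from h import *
import cv2
plan(536,-239.9,23,0.03+np.pi/2)
cv2.imwrite('pics/w1.png',eyes.capture('wrist')[:,:,::-1])"
```

```text
time_s: 0.6
eef_pos: [374.4, -358.0, 211.7]
ee_rot: [-0.0, 0.978, 0.208, -0.0]
force: [0.2, -0.6, 0.1]
grip_width: 0.584
grip_force: 0.0
time_s: 1.1
eef_pos: [534.3, -237.5, 161.6]
ee_rot: [-0.0, 0.978, 0.208, -0.0]
force: [-0.4, -0.2, 0.1]
grip_width: 0.586
grip_force: 0.0
time_s: 1.6
eef_pos: [533.1, -238.8, 162.1]
ee_rot: [-0.0, 1.0, 0.016, -0.0]
force: [-0.1, 0.7, -1.0]
grip_width: 0.583
grip_force: 0.0
t 1.6 p [ 533.1 -238.8  162.1] j6 0.92 f [-0.1  0.7 -1. ] gw 0.583 gf 0.0 tilt [-4.e-04  3.e-04 -1.e+00]
tool shift [  2.9   1.3 139.1] world yaw change -0.0022 -> rz tool 0.0022 tool x dir [ 0.999  0.032 -0.   ]
```

View pics/w1.png

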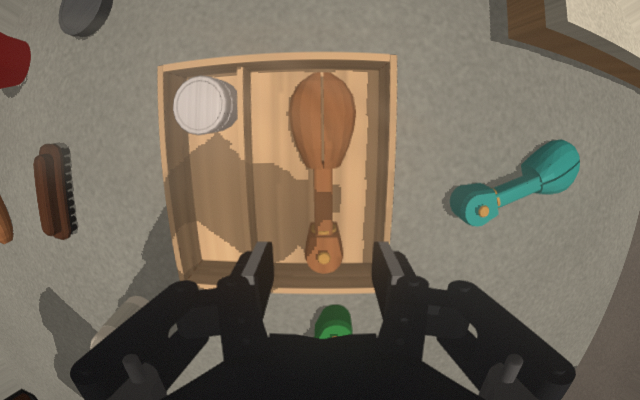

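The wrist view shows the tree's bar (323,195) centred between the pads (column about 322), with the fingers clear of the walls. Descending.

```bash
python3 -m jog '[[0.003,0.001,0.035,0,0,0,0.05],[0,0,0.035,0,0,0,0.05],[0,0,0.03,0,0,0,0.05],[0,0,0.02,0,0,0,0.05],[0,0,0.012,0,0,0,0.05]]'; python3 -m jog '[[0,0,0.006,0,0,0,0.05],[0,0,0,0,0,0,0.05],[0,0,0,0,0,0,0.01],[0,0,0,0,0,0,0.01],[0,0,0,0,0,0,0.01]]'; python3 -m jog '[[0,0,0,0,0,0,0.01],[0,0,0,0,0,0,0.01]]'; python3 -c "
from h import *
plan(536,-258,23,0.027+np.pi/2)"
```

```text
time_s: 2.15
eef_pos: [535.6, -239.4, 28.6]
ee_rot: [-0.001, 1.0, 0.015, -0.001]
force: [0.3, 0.1, -0.2]
grip_width: 0.586
grip_force: 0.0
time_s: 2.65
eef_pos: [536.7, -240.0, 25.3]
ee_rot: [0.001, 1.0, 0.014, 0.001]
force: [-1.0, 0.6, 3.9]
grip_width: 0.182
grip_force: 30.9
time_s: 2.85
eef_pos: [536.7, -240.0, 25.3]
ee_rot: [0.0, 1.0, 0.014, 0.001]
force: [-0.9, -0.0, 6.6]
grip_width: 0.183
grip_force: 31.2
t 2.85 p [ 536.7 -240.    25.3] j6 0.92 f [-0.9 -0.   6.6] gw 0.183 gf 31.17367923259735 tilt [ 0.0014 -0.001  -1.    ]
tool shift [-1.2 17.9  2.3] world yaw change -0.0018 -> rz tool 0.0018 tool x dir [1.    0.029 0.001]
```

```bash
python3 -m jog '[[0,0.003,-0.001,0,0,0,0.01],[0,0.004,0,0,0,0,0.01],[0,0.004,0,0,0,0,0.01],[0,0.004,0,0,0,0,0.01],[0,0.003,0,0,0,0,0.01]]'; python3 -m jog '[[0,0,0,0,0,0,0.01],[0,0,0,0,0,0,0.01],[0,0,0.001,0,0,0,0.01],[0,0,0,0,0,0,0.026],[0,0,0,0,0,0,0.026]]';python3 -m jog '[[0,0,0,0,0,0,0.026],[0,0,-0.02,0,0,0,0.026],[0,0,-0.04,0,0,0,0.026],[0,0,-0.04,0,0,0,0.026],[0,0,-0.04,0,0,0,0.03]]';  python3 -c "
from h import *
plan(540,300,180,0.213+np.pi/2)
import cv2
cv2.imwrite('pics/w2.png',eyes.capture('wrist')[:,:,::-1])"
```

```text
time_s: 3.35
eef_pos: [536.8, -258.1, 25.3]
ee_rot: [-0.0, 1.0, 0.014, 0.0]
force: [-0.5, 2.5, 3.0]
grip_width: 0.178
grip_force: 30.8
time_s: 3.85
eef_pos: [536.7, -255.7, 24.7]
ee_rot: [-0.002, 1.0, 0.015, -0.0]
force: [-1.9, 13.1, 9.4]
grip_width: 0.301
grip_force: 7.1
time_s: 4.35
eef_pos: [536.5, -257.5, 165.7]
ee_rot: [-0.0, 1.0, 0.014, -0.0]
force: [-0.3, -0.4, 0.4]
grip_width: 0.349
grip_force: 0.0
t 4.35 p [ 536.5 -257.5  165.7] j6 0.9 f [-0.3 -0.4  0.4] gw 0.349 gf 0.0 tilt [-3.e-04  1.e-04 -1.e+00]
tool shift [  19.6 -557.2  -14.2] world yaw change 0.1842 -> rz tool -0.1842 tool x dir [ 1.     0.029 -0.   ]
```

View pics/w2.png

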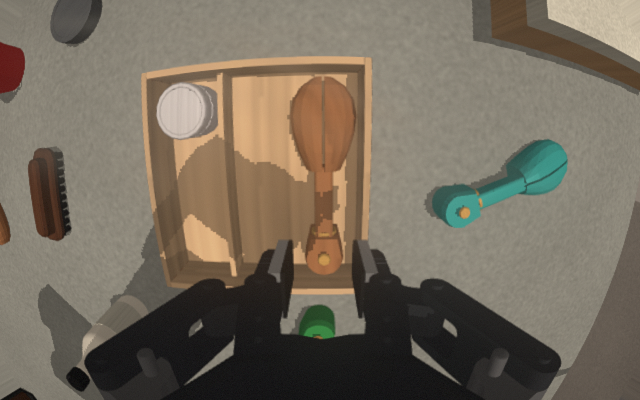

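The wrist view shows tree_in now along the right (−y) wall: toe at about (323,80), knob (323,260). On to tree_out.

```bash
python3 -m jog '[[0,-0.04,-0.015,0,0,0,0.05],[0,-0.05,0,0,0,0,0.05],[0,-0.05,0,0,0,0,0.05],[0,-0.05,0,0,0,0,0.05],[0,-0.05,0,0,0,0,0.05]]'; python3 -m jog '[[0,-0.05,0,0,0,0,0.05],[0,-0.05,0,0,0,0,0.05],[0,-0.05,0,0,0,0,0.05],[0,-0.05,0,0,0,0,0.05],[0,-0.05,0,0,0,0,0.05]]'; python3 -m jog '[[0.02,-0.05,0,0,0,0,0.05],[0,-0.015,0,0,0,0,0.05],[0,0,0,0,0,-0.09,0.05],[0,0,0,0,0,-0.094,0.05],[0,0,0,0,0,0,0.05]]';  python3 -c "
from h import *
import cv2
plan(532,297,18,0.213+np.pi/2)
a=eyes.capture('top')[:,:,::-1]
cv2.imwrite('pics/t2.png',a)
A=cv2.resize(a[150:245,315:405],(0,0),fx=6,fy=6,interpolation=cv2.INTER_CUBIC)
b=eyes.capture('wrist')[:,:,::-1]
b=cv2.resize(b[0:400,120:520],(350,350))
b=cv2.copyMakeBorder(b,0,220,0,0,0)
import numpy as np
cv2.imwrite('pics/t2w.png',np.hstack([A[:,90:],b]))"
```

```text
time_s: 4.9
eef_pos: [529.4, -15.9, 179.1]
ee_rot: [0.0, 1.0, 0.014, 0.0]
force: [0.4, 0.2, 0.4]
grip_width: 0.587
grip_force: 0.0
time_s: 5.4
eef_pos: [522.1, 234.2, 179.1]
ee_rot: [0.0, 1.0, 0.014, 0.0]
force: [0.9, 0.1, 0.2]
grip_width: 0.585
grip_force: 0.0
time_s: 5.9
eef_pos: [539.3, 293.7, 178.9]
ee_rot: [0.0, 0.994, 0.107, -0.0]
force: [-0.0, -0.7, -0.5]
grip_width: 0.587
grip_force: 0.0
t 5.9 p [539.3 293.7 178.9] j6 1.67 f [-0.  -0.7 -0.5] gw 0.587 gf 0.0 tilt [-5.e-04 -3.e-04 -1.e+00]
tool shift [ -6.3  -4.8 160.9] world yaw change -0.0005 -> rz tool 0.0005 tool x dir [ 0.977  0.212 -0.001]
```

View pics/t2w.png

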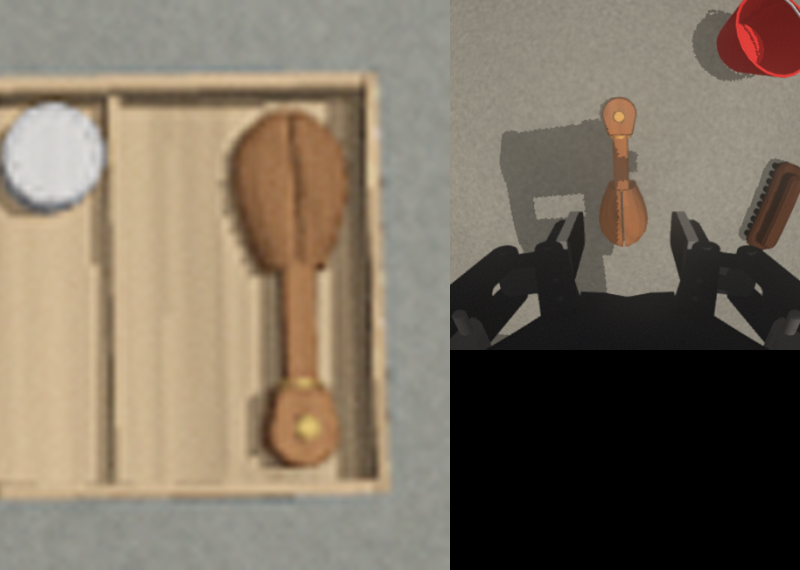

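tree_in (knob 308,427; toe 290,110 in the left crop) now lies along the −y wall. In the wrist view tree_out's bar (621,160) lies about 5 mm left of the pad axis, which matches the computed shift.

```bash
python3 -m jog '[[-0.006,-0.005,0.04,0,0,0,0.05],[0,0,0.04,0,0,0,0.05],[0,0,0.035,0,0,0,0.05],[0,0,0.025,0,0,0,0.05],[0,0,0.015,0,0,0,0.05]]'; python3 -m jog '[[0,0,0.006,0,0,0,0.05],[0,0,0,0,0,0,0.05],[0,0,0,0,0,0,0.01],[0,0,0,0,0,0,0.01],[0,0,0,0,0,0,0.01]]' 50; python3 -m jog '[[0,0,0,0,0,0,0.01],[0,0,0,0,0,0,0.01],[0,0,-0.01,0,0,0,0.01],[0,0,-0.02,0,0,0,0.01],[0,0,-0.02,0,0,0,0.01]]'; python3 - <<'E'
from h import *
A=lambda x,y,z:w(315+(x-2.5)/6,150+(y-2.5)/6,z)
C=np.array([548.5,-198.8]);t=.027
f=lambda v:np.round(np.array([[np.cos(t),np.sin(t)],[-np.sin(t),np.cos(t)]])@(v[:2]-C),1)
print('tree_in knob,toe,bar in box',f(A(398,427,50)),f(A(380,110,16)),f(A(391,320,41)))
plan(0,0,0,0.027+np.pi/2)
import cv2
b=eyes.capture('side')[:,:,::-1];cv2.imwrite('pics/s3.png',b)
cv2.imwrite('pics/s3c.png',cv2.resize(b[230:400,250:430],(720,600-0)[:1]+(600,)))
E
```

```text
time_s: 6.5
eef_pos: [531.7, 297.1, 22.2]
ee_rot: [0.0, 0.994, 0.105, -0.001]
force: [-0.3, -0.0, 0.3]
grip_width: 0.586
grip_force: 0.0
time_s: 7.0
eef_pos: [533.2, 297.9, 19.6]
ee_rot: [-0.0, 0.994, 0.106, 0.001]
force: [-1.0, -0.3, 7.3]
grip_width: 0.174
grip_force: 50.6
time_s: 7.5
eef_pos: [532.2, 297.5, 69.1]
ee_rot: [0.0, 0.994, 0.106, -0.0]
force: [0.2, -0.1, -1.9]
grip_width: 0.175
grip_force: 49.3
tree_in knob,toe,bar in box [-69.5 -60.8] [ 90.7 -61.6] [-17.1 -60.2]
t 7.5 p [532.2 297.5  69.1] j6 1.68 f [ 0.2 -0.1 -1.9] gw 0.175 gf 49.331225752830505 tilt [-9.e-04 -3.e-04 -1.e+00]
tool shift [-582.9  178.4   69.7] world yaw change -0.1857 -> rz tool 0.1857 tool x dir [ 0.977  0.211 -0.001]
```

View pics/s3c.png

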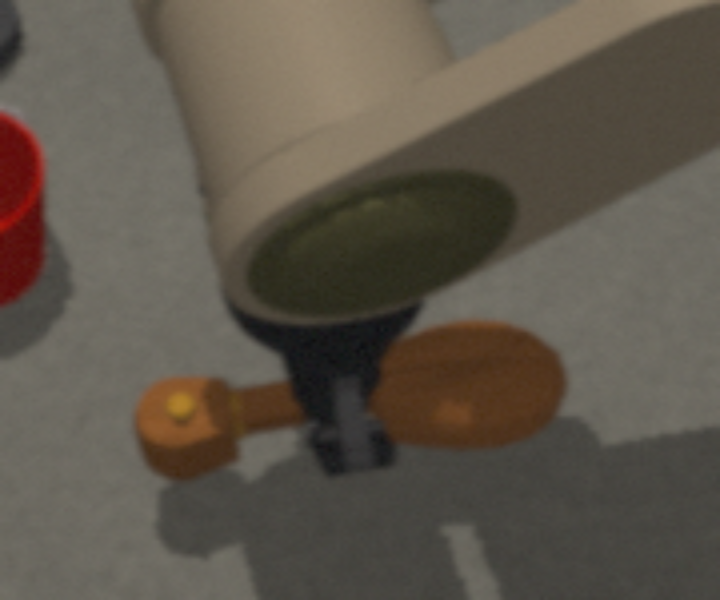

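The side crop shows tree_out hanging level in the grip, knob left (180,405) and forepart right (480,380). Carrying it over.

```bash
python3 -m jog '[[0,0,-0.03,0,0,0.06,0.01],[0,0,-0.03,0,0,0.063,0.01],[0,0,-0.02,0,0,0.063,0.01],[0,0.02,0,0,0,0,0.01],[0,0.03,0,0,0,0,0.01]]'; python3 -m jog '[[0,0.04,0,0,0,0,0.01],[0,0.045,0,0,0,0,0.01],[0.003,0.045,0,0,0,0,0.01],[0.003,0.045,0,0,0,0,0.01],[0.003,0.045,0,0,0,0,0.01]]'; python3 -m jog '[[0.005,0.045,0,0,0,0,0.01],[0,0.045,0,0,0,0,0.01],[0,0.04,0,0,0,0,0.01],[0,0.03,0,0,0,0,0.01],[0,0.03,0,0,0,0,0.01]]'; python3 -m jog '[[0,0.025,0,0,0,0,0.01],[0,0.019,0,0,0,0,0.01],[0,0,0,0,0,0,0.01],[0,0,0,0,0,0,0.01]]'; python3 -c "
from h import *
plan(559.7,-205.5,25.6,0.027+np.pi/2)
import cv2
cv2.imwrite('pics/w3.png',eyes.capture('wrist')[:,:,::-1])"
```

```text
time_s: 8.05
eef_pos: [533.6, 248.0, 148.7]
ee_rot: [-0.0, 1.0, 0.014, 0.0]
force: [0.4, -0.5, -2.7]
grip_width: 0.179
grip_force: 49.4
time_s: 8.55
eef_pos: [548.4, 26.2, 148.3]
ee_rot: [-0.0, 1.0, 0.013, -0.0]
force: [1.5, 0.3, -2.0]
grip_width: 0.177
grip_force: 49.4
time_s: 9.05
eef_pos: [558.4, -163.3, 148.1]
ee_rot: [-0.0, 1.0, 0.013, -0.0]
force: [0.5, 1.0, -1.5]
grip_width: 0.18
grip_force: 49.4
time_s: 9.45
eef_pos: [559.9, -205.4, 148.0]
ee_rot: [-0.0, 1.0, 0.013, -0.0]
force: [-0.1, 0.9, -2.2]
grip_width: 0.177
grip_force: 49.4
t 9.45 p [ 559.9 -205.4  148. ] j6 1.0 f [-0.1  0.9 -2.2] gw 0.177 gf 49.36328709125519 tilt [-5.e-04  7.e-04 -1.e+00]
tool shift [-1.000e-01  2.000e-01  1.224e+02] world yaw change 0.0004 -> rz tool -0.0004 tool x dir [ 1.     0.027 -0.   ]
```

View pics/w3.png

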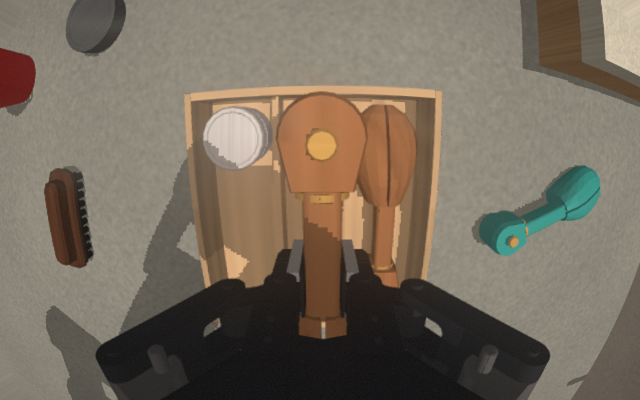

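The wrist view shows the held tree straight in the grip (knob 321,146, bar column 321) and tree_in to its right. I'll use the knob to check the tree's offset along its length before lowering it.

```bash
cat >> h.py <<'E'
def wr(u,v,zt):
    """wrist pixel -> tool coords on plane tool z = zt"""
    c=eyes.calibration('wrist');M=np.array(c['mount']);a=np.array([u-c['cx'],v-c['cy']]);r=np.hypot(*a);th=r/c['fx']
    d=M[:3,:3]@np.r_[np.sin(th)*a/max(r,1e-9),np.cos(th)];o=M[:3,3]
    return o+d*(zt-o[2])/d[2]
E
python3 -c "
from h import *
print('knob tool',wr(321,146,-24.4).round(1),'collar(-50) base',wr(322,198,-17).round(1))
t=.027;C=np.array([548.5,-198.8]);s,p,Rm=st()
z=148-p[2]
f=lambda u,v,zw:(lambda g:np.round(np.array([[np.cos(t),np.sin(t)],[-np.sin(t),np.cos(t)]])@(g[:2]-C),1))(p+Rm.apply(wr(u,v,p[2]-zw)))
print('box rim corners far L,R',f(186,96,56),f(441,92,56),'tree_in toe',f(388,105,20))"
```

```text
knob tool [ 57.9   0.1 -24.4] collar(-50) base [ 37.3   0.5 -17. ]
box rim corners far L,R [98.8 96.1] [100.5 -95.1] tree_in toe [ 89.5 -61.8]
```

```bash
python3 -m jog '[[0,0,0.03,0,0,0,0.01],[0,0,0.03,0,0,0,0.01],[0,0,0.02,0,0,0,0.01],[0,0,0.015,0,0,0,0.01],[0,0,0.01,0,0,0,0.01]]'; python3 -m jog '[[0,0,0.006,0,0,0,0.01],[0,0,0.004,0,0,0,0.01],[0,0,0.003,0,0,0,0.01],[0,0,0.002,0,0,0,0.01],[0,0,0,0,0,0,0.01]]'; python3 -c "
from h import *
plan(559.7,-205.5,25.6,0.027+np.pi/2)"
```

```text
time_s: 10.0
eef_pos: [560.0, -205.0, 42.5]
ee_rot: [-0.0, 1.0, 0.014, -0.0]
force: [0.3, -0.6, -1.8]
grip_width: 0.175
grip_force: 49.4
time_s: 10.5
eef_pos: [560.0, -205.9, 28.4]
ee_rot: [0.0, 1.0, 0.013, 0.0]
force: [0.0, -0.1, -0.7]
grip_width: 0.175
grip_force: 49.4
t 10.5 p [ 560.  -205.9   28.4] j6 1.0 f [ 0.  -0.1 -0.7] gw 0.175 gf 49.41243052482605 tilt [ 2.e-04 -1.e-04 -1.e+00]
tool shift [-0.3 -0.4  2.8] world yaw change 0.0002 -> rz tool -0.0002 tool x dir [1.    0.027 0.   ]
```

```bash
python3 -m jog '[[0,0,0.001,0,0,0,0.01],[0,0,0.001,0,0,0,0.01],[0,0,0.001,0,0,0,0.01],[0,0,0,0,0,0,0.01]]'; python3 -m jog '[[0,0,0,0,0,0,0.018],[0,0,0,0,0,0,0.022],[0,0,0,0,0,0,0.024],[0,0,0,0,0,0,0.024],[0,0,0,0,0,0,0.024]]'; python3 -m jog '[[0,0,-0.01,0,0,0,0.024],[0,0,-0.03,0,0,0,0.024],[0,0,-0.04,0,0,0,0.04],[0,0,-0.04,0,0,0,0.06],[0,0,-0.03,0,0,0,0.06]]'; python3 -c "
from h import *
plan(524.4,90.5,180,-0.035+np.pi/2)"
```

```text
time_s: 10.9
eef_pos: [560.0, -205.9, 25.6]
ee_rot: [0.0, 1.0, 0.013, 0.0]
force: [-0.9, 0.3, 1.3]
grip_width: 0.176
grip_force: 49.9
time_s: 11.4
eef_pos: [560.0, -205.8, 25.3]
ee_rot: [0.0, 1.0, 0.013, 0.0]
force: [-0.1, 0.6, 0.2]
grip_width: 0.283
grip_force: 0.0
time_s: 11.9
eef_pos: [560.3, -206.0, 178.9]
ee_rot: [0.001, 1.0, 0.013, 0.001]
force: [0.0, -0.0, -0.2]
grip_width: 0.697
grip_force: 0.0
t 11.9 p [ 560.3 -206.   178.9] j6 1.0 f [ 0.  -0.  -0.2] gw 0.697 gf 0.0 tilt [ 0.0027 -0.0017 -1.    ]
tool shift [ -27.9 -297.3   -1.7] world yaw change -0.0618 -> rz tool 0.0618 tool x dir [1.    0.027 0.003]
```

```bash
python3 -m jog '[[-0.008,-0.047,0,0,0,0,0.05],[-0.005,-0.05,0,0,0,0,0.05],[-0.005,-0.05,0,0,0,0,0.05],[-0.005,-0.05,0,0,0,0,0.05],[-0.005,-0.05,0,0,0,0,0.05]]'; python3 -m jog '[[0,-0.05,0,0,0,0.062,0.05],[0,0,0.04,0,0,0,0.05],[0,0,0.03,0,0,0,0.05],[0,0,0,0,0,0,0.05]]';  python3 - <<'E'
from h import *
plan(524,91,40,-0.035+np.pi/2)
import cv2
s,p,Rm=st()
b=eyes.capture('wrist');cv2.imwrite('pics/w4.png',b[:,:,::-1])
h=b.astype(int);m=((h[...,0]-h[...,2]>20)&(h[...,0]<140)).astype(np.uint8)
n,l,S,c=cv2.connectedComponentsWithStats(m)
for i in range(1,n):
    if S[i,4]>400:
        pts=np.argwhere(l==i)[:,::-1].astype(np.float32);r=cv2.minAreaRect(pts);bx=cv2.boxPoints(r)
        W=np.array([p+Rm.apply(wr(u,v,p[2]-28)) for u,v in bx]);print(S[i],c[i].round(0),W.mean(0).round(1),W.round(0)[:,:2].tolist())
E
```

```text
time_s: 12.4
eef_pos: [525.0, 41.2, 176.3]
ee_rot: [0.0, 1.0, 0.013, 0.001]
force: [1.0, -0.2, 0.2]
grip_width: 0.583
grip_force: 0.0
time_s: 12.8
eef_pos: [522.3, 89.7, 102.8]
ee_rot: [-0.0, 1.0, -0.017, -0.003]
force: [0.1, -0.3, 0.2]
grip_width: 0.588
grip_force: 0.0
t 12.8 p [522.3  89.7 102.8] j6 1.55 f [ 0.1 -0.3  0.2] gw 0.588 gf 0.0 tilt [-6.2e-03  3.0e-04 -1.0e+00]
tool shift [ 2.1 -1.3 62.8] world yaw change -0.0005 -> rz tool 0.0005 tool x dir [ 0.999 -0.035 -0.006]
[ 102    0  120   27 1921] [172.  11.] [681.5 206.8  27. ] [[707.0, 261.0], [678.0, 154.0], [658.0, 153.0], [683.0, 259.0]]
[ 517   52   59  248 9556] [549. 169.] [ 538.3 -115.3   27.8] [[433.0, -86.0], [648.0, -78.0], [656.0, -137.0], [415.0, -160.0]]
[ 554   61   86  232 8569] [604. 196.] [ 530.8 -226.6   27.9] [[429.0, -139.0], [648.0, -135.0], [672.0, -297.0], [374.0, -336.0]]
[ 284  122   69  162 9842] [317. 201.] [526.2  92.2  28. ] [[587.0, 112.0], [585.0, 67.0], [465.0, 68.0], [467.0, 121.0]]
[424 336  36  45 470] [439. 356.] [364.  -20.2  28.9] [[395.0, 10.0], [407.0, -4.0], [335.0, -52.0], [319.0, -35.0]]
[  0 343  37  57 819] [ 11. 380.] [138.9 807.7  30.6] [[166.0, 936.0], [293.0, 661.0], [152.0, 659.0], [-56.0, 975.0]]
```

The wrist segmentation puts the brush at (526,92), 120 × 45–50 mm, which agrees with the top view. Descending to its grip.

```bash
python3 -m jog '[[0.002,-0.001,0.03,0,0,0,0.05],[0,0,0.02,0,0,0,0.05],[0,0,0.01,0,0,0,0.05],[0,0,0.003,0,0,0,0.05],[0,0,0,0,0,0,0.05]]' 40; python3 -m jog '[[0,0,0,0,0,0,0.015],[0,0,0,0,0,0,0.015],[0,0,0,0,0,0,0.015],[0,0,0,0,0,0,0.015],[0,0,0,0,0,0,0.015]]'; python3 -c "
from h import *
plan(524,91,40,-0.035+np.pi/2)"
```

```text
time_s: 13.35
eef_pos: [526.9, 90.1, 43.5]
ee_rot: [0.0, 1.0, -0.018, 0.001]
force: [0.3, 0.2, 0.7]
grip_width: 0.584
grip_force: 0.0
time_s: 13.85
eef_pos: [527.0, 90.4, 43.7]
ee_rot: [-0.0, 1.0, -0.018, 0.001]
force: [-1.3, 0.9, 6.2]
grip_width: 0.273
grip_force: 39.6
t 13.85 p [527.   90.4  43.7] j6 1.56 f [-1.3  0.9  6.2] gw 0.273 gf 39.55770920380019 tilt [ 2.4e-03  1.0e-04 -1.0e+00]
tool shift [-3.  -0.5  3.7] world yaw change 0.0004 -> rz tool -0.0004 tool x dir [ 0.999 -0.035  0.002]
```

```bash
python3 -m jog '[[0,0,-0.01,0,0,0,0.015],[0,0,-0.02,0,0,0,0.015],[0,0,-0.03,0,0,0,0.015],[0,0,-0.03,0,0,-0.062,0.015],[-0.003,0.02,-0.02,0,0,0,0.015]]'; python3 -m jog '[[-0.003,0.035,0,0,0,0,0.015],[-0.003,0.04,0,0,0,0,0.015],[-0.002,0.04,0,0,0,0,0.015],[-0.002,0.035,0,0,0,0,0.015],[0,0.03,0,0,0,0,0.015]]'; python3 -m jog '[[0,0.02,0,0,0,0,0.015],[0,0.012,0,0,0,0,0.015],[0,0,0,0,0,0,0.015],[0,0,0,0,0,0,0.015]]'; python3 - <<'E'
from h import *
plan(519.9,-141.5,50,0.027+np.pi/2)
import cv2
s,p,Rm=st()
b=eyes.capture('wrist');cv2.imwrite('pics/w5.png',b[:,:,::-1])
cv2.imwrite('pics/t5.png',eyes.capture('top')[:,:,::-1])
E
```

```text
time_s: 14.35
eef_pos: [524.1, 71.3, 155.1]
ee_rot: [-0.0, 1.0, 0.015, 0.001]
force: [-0.3, -0.3, -2.0]
grip_width: 0.272
grip_force: 39.6
time_s: 14.85
eef_pos: [518.1, -111.9, 153.1]
ee_rot: [0.0, 1.0, 0.013, 0.0]
force: [0.3, 0.4, -1.1]
grip_width: 0.269
grip_force: 39.6
time_s: 15.25
eef_pos: [519.3, -141.3, 152.4]
ee_rot: [-0.0, 1.0, 0.014, -0.0]
force: [-0.0, 0.8, -1.9]
grip_width: 0.274
grip_force: 39.6
t 15.25 p [ 519.3 -141.3  152.4] j6 1.06 f [-0.   0.8 -1.9] gw 0.274 gf 39.61532843881287 tilt [-2.e-04  3.e-04 -1.e+00]
tool shift [  0.6   0.3 102.4] world yaw change -0.0001 -> rz tool 0.0001 tool x dir [ 1.     0.027 -0.   ]
```

View pics/w5.png

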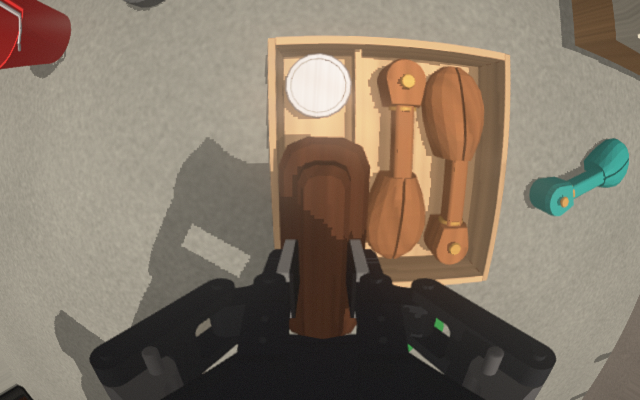

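The view shows both trees flat and head to tail, the inner knob at (408,80) and the outer at (454,248). The can is at (318,85), and the brush is held straight with its far plate end at (325,137).

```bash
python3 - <<'E'
from h import *
t=.027;C=np.array([548.5,-198.8]);p=np.array([519.3,-141.3,152.4]);s,_,Rm=st()
f=lambda g:np.round(np.array([[np.cos(t),np.sin(t)],[-np.sin(t),np.cos(t)]])@(g[:2]-C),1)
F=lambda u,v,zw:f(p+Rm.apply(wr(u,v,p[2]-zw)))
print('brush end tool',wr(325,137,17.7).round(1),'plate L/R',wr(280,180,17.7).round(1),wr(370,180,17.7).round(1))
print('box frame: can near edge',F(318,117,52),'can c',F(318,85,52),'rim TL',F(270,39,56),'TR',F(510,56,56),'partition top',F(358,50,36),'L wall outer',F(277,200,56),'R wall',F(490,275,56))
E
```

```text
brush end tool [58.1  1.8 17.7] plate L/R [ 37.1 -20.3  17.7] [37.1 24.1 17.7]
box frame: can near edge [39.5 61. ] can c [63.5 61. ] rim TL [99.1 96.1] TR [100.1 -96.2] partition top [94.3 29.8] L wall outer [-23.   92.6] R wall [-96.  -99.8]
```

```bash
python3 -m jog '[[0.002,-0.001,0.03,0,0,0,0.015],[0,0,0.025,0,0,0,0.015],[0,0,0.018,0,0,0,0.015],[0,0,0.01,0,0,0,0.015],[0,0,0.006,0,0,0,0.015]]'; python3 -m jog '[[0,0,0.004,0,0,0,0.015],[0,0,0.003,0,0,0,0.015],[0,0,0.002,0,0,0,0.015],[0,0,0.001,0,0,0,0.015],[0,0,0,0,0,0,0.015]]'; python3 -c "
from h import *
plan(519.9,-140.3,49.7,0.027+np.pi/2)"
```

```text
time_s: 15.85
eef_pos: [521.4, -140.4, 62.9]
ee_rot: [-0.0, 1.0, 0.014, -0.0]
force: [0.5, -0.1, -0.9]
grip_width: 0.27
grip_force: 39.6
time_s: 16.35
eef_pos: [521.5, -141.0, 53.4]
ee_rot: [0.0, 1.0, 0.013, 0.0]
force: [0.1, 0.0, -1.0]
grip_width: 0.269
grip_force: 39.6
t 16.35 p [ 521.5 -141.    53.4] j6 1.06 f [ 0.1  0.  -1. ] gw 0.269 gf 39.60802282439545 tilt [ 2.e-04 -1.e-04 -1.e+00]
tool shift [-1.5 -0.8  3.7] world yaw change 0.0003 -> rz tool -0.0003 tool x dir [1.    0.027 0.   ]
```

```bash
python3 -m jog '[[0,0,0.001,0,0,0,0.015],[0,0,0.001,0,0,0,0.015],[0,0,0.001,0,0,0,0.015],[0,0,0.001,0,0,0,0.015],[0,0,0,0,0,0,0.015]]'; python3 -m jog '[[0,0,0,0,0,0,0.024],[0,0,0,0,0,0,0.028],[0,0,0,0,0,0,0.032],[0,0,0,0,0,0,0.034],[0,0,0,0,0,0,0.034]]'; python3 -m jog '[[0,0,-0.01,0,0,0,0.034],[0,0,-0.03,0,0,0,0.034],[0,0,-0.04,0,0,0,0.034],[0,0,-0.04,0,0,0,0.034],[0,0,-0.03,0,0,0,0.034]]'; python3 -c "
from h import *
plan(548.5,-198.8,200,0.027)
import cv2
cv2.imwrite('pics/w6.png',eyes.capture('wrist')[:,:,::-1])"
```

```text
time_s: 16.85
eef_pos: [521.4, -141.0, 49.7]
ee_rot: [0.0, 1.0, 0.013, 0.0]
force: [-1.2, 1.1, 3.3]
grip_width: 0.27
grip_force: 40.4
time_s: 17.35
eef_pos: [521.4, -140.9, 49.2]
ee_rot: [-0.0, 1.0, 0.013, -0.0]
force: [-0.6, 0.5, -0.2]
grip_width: 0.4
grip_force: 0.0
time_s: 17.85
eef_pos: [521.7, -141.0, 202.7]
ee_rot: [0.001, 1.0, 0.013, 0.001]
force: [-0.2, -0.4, -0.5]
grip_width: 0.398
grip_force: 0.0
t 17.85 p [ 521.7 -141.   202.7] j6 1.06 f [-0.2 -0.4 -0.5] gw 0.398 gf 0.0 tilt [ 0.0028 -0.0014 -1.    ]
tool shift [25.3 58.5  2.8] world yaw change -1.5707 -> rz tool 1.5707 tool x dir [1.    0.027 0.003]
```

Brush set down and released cleanly at the expected height (49.7). Now the touch check: close the fingers and move over the brush-side wall.

```bash
python3 -m jog '[[0,0,0,0,0,0,0],[0,-0.018,0,0,0,0,0],[0,-0.018,0,0,0,0,0],[0,0,0.04,0,0,0,0],[0,0,0.04,0,0,0,0]]'; python3 -m jog '[[0,0,0.03,0,0,0,0],[0,0,0.014,0,0,0,0],[0,0,0.006,0,0,0,0],[0,0,0,0,0,0,0]]'; python3 - <<'E'
from h import *
t=.027;C=np.array([548.5,-198.8]);s,p,Rm=st()
print('box',(np.array([[np.cos(t),np.sin(t)],[-np.sin(t),np.cos(t)]])@(p[:2]-C)).round(1));plan(0,0,67,0)
import cv2
b=eyes.capture('top');cv2.imwrite('pics/t6.png',b[:,:,::-1])
E
```

```text
time_s: 18.4
eef_pos: [520.3, -104.4, 118.1]
ee_rot: [0.0, 1.0, 0.014, 0.0]
force: [0.6, -0.2, -0.7]
grip_width: -0.002
grip_force: 0.0
time_s: 18.8
eef_pos: [519.9, -104.8, 68.6]
ee_rot: [-0.0, 1.0, 0.013, -0.001]
force: [0.0, 0.8, 0.3]
grip_width: 0.002
grip_force: 0.0
box [-26.   94.8]
t 18.8 p [ 519.9 -104.8   68.6] j6 1.12 f [0.  0.8 0.3] gw 0.002 gf 0.0 tilt [-1.7e-03  7.0e-04 -1.0e+00]
tool shift [-517.  -118.6    2.6] world yaw change 1.544 -> rz tool -1.544 tool x dir [ 1.     0.027 -0.002]
```

```bash
python3 -m jog '[[0,0,0.001,0,0,0,0],[0,0,0.001,0,0,0,0]]';python3 -m jog '[[0,0,0.001,0,0,0,0],[0,0,0,0,0,0,0]]'
```

```text
time_s: 19.05
eef_pos: [520.7, -105.1, 67.8]
ee_rot: [0.0, 1.0, 0.013, 0.0]
force: [0.7, -0.3, 0.2]
grip_width: 0.0
grip_force: 0.0
time_s: 19.25
eef_pos: [520.6, -105.0, 67.1]
ee_rot: [0.0, 1.0, 0.013, 0.0]
force: [-1.9, 0.7, 7.2]
grip_width: 0.003
grip_force: 3.1
```

```bash
python3 -m jog '[[0,0,-0.005,0,0,0,0],[0,0.02,0,0,0,0,0],[0,0.025,0,0,0,0,0],[0,0.025,0,0,0,0,0],[0,0.025,0,0,0,0,0]]';python3 -m jog '[[0,0.025,0,0,0,0,0],[0,0.025,0,0,0,0,0],[0,0.025,0,0,0,0,0],[0,0.019,0,0,0,0,0],[0,0,0.002,0,0,0,0]]';python3 -m jog '[[0,0,0.001,0,0,0,0],[0,0,0.001,0,0,0,0],[0,0,0.001,0,0,0,0],[0,0,0,0,0,0,0]]'
```

```text
time_s: 19.75
eef_pos: [523.0, -200.9, 71.6]
ee_rot: [0.0, 1.0, 0.013, 0.0]
force: [0.5, 0.7, -0.1]
grip_width: 0.003
grip_force: 0.0
time_s: 20.25
eef_pos: [525.5, -296.1, 69.6]
ee_rot: [0.001, 1.0, 0.012, 0.001]
force: [-0.1, -0.6, 0.1]
grip_width: -0.0
grip_force: 0.0
time_s: 20.65
eef_pos: [525.6, -292.9, 67.1]
ee_rot: [-0.0, 1.0, 0.014, -0.0]
force: [-3.1, 2.1, 6.8]
grip_width: -0.003
grip_force: 3.3
```

```bash
python3 -m jog '[[0,0,-0.03,0,0,0,0],[0,0,-0.05,0,0,0,0],[0,0.04,-0.05,0,0,0,0],[0,0.05,0,0,0,0,0],[0,0.05,0,0,0,0,0]]';python3 -m jog '[[0,0.05,0,0,0,0,0],[0,0.05,0,0,0,0,0],[0,0,0,0,0,0,0],[0,0,0,0,0,0,0]]'; python3 - <<'E'
from h import *
import cv2
b=eyes.capture('top');cv2.imwrite('pics/t7.png',b[:,:,::-1])
t=.027;C=np.array([548.5,-198.8])
f=lambda g:np.round(np.array([[np.cos(t),np.sin(t)],[-np.sin(t),np.cos(t)]])@(g[:2]-C),1)
hv=cv2.cvtColor(b,cv2.COLOR_RGB2HSV);h=b.astype(int);box=np.zeros(b.shape[:2],bool);box[150:245,315:405]=1
for nm,m,z in(('brush',(h[...,0]<115)&(h[...,0]-h[...,2]>20),34),('trees',(h[...,0]>=115)&(h[...,0]<190)&(h[...,0]-h[...,2]>65),38),('can',(hv[...,1]<30)&(h[...,0]>190),52)):
    m=(m&box).astype(np.uint8);n,l,S,c=cv2.connectedComponentsWithStats(m)
    for i in range(1,n):
        if S[i,4]>60:
            r=cv2.minAreaRect(np.argwhere(l==i)[:,::-1].astype(np.float32));print(nm,S[i],'box xy',f(w(*c[i],z)),'size mm',np.round((np.array(r[1])+1)*2.95),'ang',round(r[2],1))
E
```

```text
time_s: 21.15
eef_pos: [529.8, -425.6, 187.4]
ee_rot: [0.001, 1.0, 0.015, 0.001]
force: [0.4, 1.3, 0.2]
grip_width: -0.003
grip_force: 0.0
time_s: 21.55
eef_pos: [531.7, -524.9, 183.8]
ee_rot: [-0.001, 1.0, 0.013, -0.0]
force: [0.1, 1.0, 0.1]
grip_width: 0.002
grip_force: 0.0
brush [349 165  44  65 261] box xy [ 29.5 -73. ] size mm [230. 105.] ang 57.4
brush [368 172  12  56 112] box xy [-12.1 -43.1] size mm [167.  22.] ang 83.2
brush [332 188  17  43 627] box xy [-29.6  57.3] size mm [127.  50.] ang 90.0
brush [322 226  33  19 151] box xy [-111.5   63. ] size mm [ 28. 105.] ang 53.6
trees [354 168  18  58 525] box xy [-7.7 -9.1] size mm [171.  53.] ang 90.0
trees [370 168  18  60 564] box xy [ 12.  -59.8] size mm [177.  53.] ang 90.0
can [331 168  16  15 192] box xy [65.2 60.4] size mm [44. 47.] ang 90.0
```

Brush at box (−30, 57), trees at y −9 and −60, and the can at (65, 60), all aligned with the box and as intended.

```bash
python3 -c "
from rig import finish_job
print(finish_job())"
```

```text
the job is handed in; nothing more can be done
None
```

The box is packed: both trees lie head to tail in the wide compartment with the brush beside the can, the fingertips touched both long walls (about 7 N each) and crossed freely at rim height, and the job was handed in at about 21.6 s, with no verdict returned.

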